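# Put the paint containers back on their own drip boards

### The job

The four closed paint containers have been put back on the wrong drip boards. Use the empty cork mat as the stopover and move each container to the middle of the board of its own shape - large round jar on the large round board, small round jar on the small round board, square bottle on the square board and oblong tin on the oblong board, the last two turned so that their sides run parallel to the board's (the tin's long side along the board's long side). Keep them upright, never stand one on the bare table top, and leave the drinking bottle where it is.

Things in the scene. Friction and masses are not known exactly. Their poses are not given: they have to be found in the camera images.
- large_jar_center (a point): Large round paint jar, closed: 60 mm diameter, 74 mm tall; greenish glass body with straight sides up to 53 mm above its foot, 54 mm wide metal lid above. The point is at the jar's centre, 37 mm above its foot; z up along the jar. About 0.26 kg. Starts on the square or the oblong board.
- small_jar_center (a point): Small round paint jar, closed: 40 mm diameter, 56 mm tall; amber glass body with straight sides up to 40 mm above its foot, 36 mm wide metal lid above. The point is at its centre, 28 mm above its foot; z up along the jar. About 0.1 kg. Starts on whichever of the square and oblong boards the large jar is not on.
- square_bottle_center (a point): Square white plastic bottle, closed: body 46 x 46 mm and 52 mm tall, with a round black cap 34 mm wide on top, 70 mm tall in all. The point is on its vertical axis, 35 mm above its foot; x and y run square to its side faces, z up. About 0.16 kg. Starts on one of the two round boards.
- oblong_tin_center (a point): Oblong steel tin, closed: body 66 mm (along its x) x 34 mm (along its y) and 60 mm tall, with a small black cap (22 mm wide, 8 mm high) on top near its +x end, 68 mm tall in all. The point is on the body's vertical axis, 34 mm above its foot; z up. About 0.16 kg. Starts on the other round board.
- board_large_round: Wooden drip board, fixed to the table, round, 110 mm in diameter, 8 mm thick. Origin: centre of its underside, on the table top (its upper face is 8 mm above); z up. Its place among the five spots (four boards and the cork mat, some 150 to 470 mm apart) changes from start to start.
- board_small_round: Wooden drip board, fixed to the table, round, 80 mm in diameter, 8 mm thick. Origin: centre of its underside, on the table top (its upper face is 8 mm above); z up. Its place among the five spots (four boards and the cork mat, some 150 to 470 mm apart) changes from start to start.
- board_square: Wooden drip board, fixed to the table, square, 86 x 86 mm (sides along its x and y), 8 mm thick. Origin: centre of its underside, on the table top (its upper face is 8 mm above); z up. Its place among the five spots (four boards and the cork mat, some 150 to 470 mm apart) changes from start to start.
- board_oblong: Wooden drip board, fixed to the table, oblong, 110 mm (along its x) x 74 mm (along its y), 8 mm thick. Origin: centre of its underside, on the table top (its upper face is 8 mm above); z up. Its place among the five spots (four boards and the cork mat, some 150 to 470 mm apart) changes from start to start.
- cork_mat: Six-sided cork mat, fixed to the table, 90 mm across flats, 8 mm thick: the spare place, empty at the start. Origin: centre of its underside (its upper face is 8 mm above).
- drink_bottle_center (a point): Bystander: pale green drinking bottle with a steel cap, 68 mm diameter, 170 mm tall, standing loose to the right of the work (-y side). The point is at its centre, 85 mm above its foot.

How it is judged:
By the outcome, as a careful person would: the job done as asked, in the order asked, and still so for the second after the job is handed in, with the robot touching nothing.
It also fails if it takes over 131 s, if anything falls off the work surface, if the arm or the gripper's body presses on something with over 40 N, if the wrist force passes 120 N, or if a joint passes its speed limit or range.

### The arm

A 7-joint arm with a two-finger parallel gripper is mounted at the origin on the work surface. World frame = base frame: x ahead of the robot, y to its left, z up, the work surface at z = 0. Lengths are in mm, angles in rad, forces in N, time in s.
With the tool pointing down it reaches from about 425 to 875 mm from the base axis. Payload 9.9 kg.
Tool frame: the origin (TCP) lies between the finger pads; the fingertips stand 22 mm ahead of it and the grasp point (between the pads) lies 3 mm ahead of it; z points along the fingers, y is the line along which they close (so a half turn about z gives the same grasp; the last joint's range is limited). The gripper opens to 85 mm and grips with 20 to 120 N. Pads are 22 mm wide; open, the fingers measure 114 mm over their backs; the gripper's body (76 mm by 85 mm) begins 54 mm behind the grasp point. The pads swing forward as they close: fully open they stand 13 mm farther back than shut.
Start: joints at [1.076, 0.576, 0.025, 1.437, -0.015, 1.129, -0.057], TCP at [269.561, -618.843, 253.289] pointing down, gripper open.
Joint ranges: [-2.76, 2.76], [-0.34, 2.15], [-1.52, 1.57], [0.19, 2.46], [-1.09, 4.23], [0.17, 1.99], [-2.82, 2.82]. Speed limits (rad/s): [2.22, 2.22, 3.01, 3.01, 3.14, 3.14, 3.14].

### API

Orientations are given as [roll, pitch, yaw] about the fixed x, y, z axes, in that order (R = Rz(yaw) Ry(pitch) Rx(roll)).
In Python, from plant import r, grab_frame, get_calibration, finder gives the robot as it stands.
- The arm moves only by the shell command python3 -m handwheel 'ROWS' [OPENING] [FORCE]. ROWS is a JSON object of lists of equal length, an entry for each row: "travel": the shift along the tool's x, y, z in mm, a list of three; "turn": the turn about the tool's z in degrees. A call has 1 to 8 rows; each row shifts and turns the commanded pose from where the row before left it, along the tool's axes as they then stand; what a row does not reach is not made up. A row lasts 1/10 s, in which the tool goes at most 50 mm and 8.59 degrees, less where a joint would pass 70% of its speed; a pose out of reach is approached as far as the arm can. A call with a gripper value outside its range is refused whole. OPENING is the finger opening in mm, from 0 to 85.4, set as the call begins (- or left out, the last holds). The fingers move at their own pace and stop on an object; FORCE is the grip in N (left out, the last holds). Time passes only in rows, so rows that do not move let the fingers close. It gives the time, the measured TCP pose, the force, the opening and the grip force at its end, in the units of the state.
- r.get_obs(): the state, without advancing time (a new reading comes with each control period).
- grab_frame(name): name is "scene" or "side" or "wrist"; returns (picture, depth): 384x512x3 uint8, red, green, blue; 384x512 float32, mm along the optical axis (not along the pixel's ray), 0 where there is no reading.
- get_calibration(name): a dict with "camera_matrix" (3x3 intrinsics, pixels), "distortion" ([k1, k2, p1, p2, k3] as OpenCV has them; the pictures are not rectified), "extrinsics" (4x4, takes a point from camera to world coordinates). Camera axes: x right, y down, z forward; pixel columns grow to the right and rows downward; lengths in mm; the calibration is good to about 2 mm. A picture is of the moment at which its call begins: read the wrist's pose just before it. get_calibration takes no time and is no camera call; for the wrist camera it gives the pose at the moment of the call.
- r.hand_in(): hands the job in; it is judged then, once.
Trained networks look in the newest picture that a camera, given by its name, has taken for a name from the list of things; names that differ only in an ending like _2 or _b are one class to them, and where a whole thing is asked for, a point or a joint stands for the part that bears it (a point fixed in the world has none). Each returns a list of dicts, best first, with "p" (0 to 1); they miss things now and then, are a little off and sometimes report something else, mostly with a low value. They report only what shows in the picture. A call takes as long as a camera call.
- finder.silhouettes(query, camera): "mask" (384x512 bool, what is visible of it) and "rect" ([left, top, right, bottom] in pixels, round what is visible of it).
The state is a dict: "t": time; "q": joint angles; "dq": joint speeds; "joint_efforts": joint torques, N m; "tool_pos": TCP position; "tcp_rot": TCP orientation; "force": force on the tool from outside, world axes, zero at the start; "moment": the same for the moment, N m; "finger_gap": finger opening in mm; "grip_force": force on a finger pad.
Only numpy, scipy, OpenCV 4.12 (cv2) and the standard library are available. Lean on these libraries where they do the work, as an engineer would, in place of code of your own. Each camera call takes 0.05 s, during which the arm holds its last target. There are 200 camera calls.

## Working session

There is one attempt and no reset: what is moved stays moved. The work goes in short steps, Python scripts to look and compute and a shell command to move; the robot and the scene stay as the last step left them, time stands still between calls to the robot, and variables do not carry over. Pictures are saved under pics/ and viewed, at most 14 in all, crops included, and the job is handed in when it is done.

```bash
ls; mkdir -p pics; python3 - <<'E'
from plant import r, grab_frame, get_calibration, finder
import cv2,numpy as np
o=r.get_obs();print(o)
for n in("scene","side"):
    p,d=grab_frame(n);cv2.imwrite(f"pics/{n}0.png",p[:,:,::-1]);np.savez(f"pics/{n}0.npz",p=p,d=d)
    c=get_calibration(n);print(n,np.round(c["camera_matrix"],1).tolist(),c["distortion"],np.round(c["extrinsics"],3).tolist())
a=cv2.imread("pics/scene0.png");b=cv2.imread("pics/side0.png")
E
```

```text
pics
{'t': 0.0, 'q': array([ 1.07616711,  0.57650549,  0.02483918,  1.43793428, -0.01499658,
        1.12895366, -0.05650431]), 'dq': array([ 0.00242283, -0.00149053, -0.0008721 ,  0.00023621, -0.0029216 ,
        0.00146846,  0.00104234]), 'joint_efforts': array([-3.29271552e-04, -7.65768600e+01,  2.25012593e+00, -2.85972279e+01,
        1.52744923e-02,  1.27502359e-02,  3.52042014e-05]), 'tool_pos': array([ 269.41752968, -618.44963411,  252.45112122]), 'tcp_rot': array([-3.13997859e+00,  8.41759129e-05,  4.10864296e-01]), 'force': array([ 0.2957722 ,  0.32368993, -0.12623943]), 'moment': array([ 0.02754505, -0.02411142,  0.05545259]), 'grip_force': 0.0, 'finger_gap': 85.42084627744569}
scene [[407.9, 0.0, 254.5], [0.0, 407.9, 189.7], [0.0, 0.0, 1.0]] [-0.01876875  0.          0.          0.          0.        ] [[-0.354, 0.751, -0.557, 990.927], [0.935, 0.291, -0.202, 86.828], [0.01, -0.592, -0.806, 699.659], [0.0, 0.0, 0.0, 1.0]]
side [[379.8, 0.0, 256.3], [0.0, 379.8, 191.1], [0.0, 0.0, 1.0]] [-0.08187241  0.          0.          0.          0.        ] [[-0.834, -0.36, 0.419, 217.385], [-0.552, 0.552, -0.625, 428.997], [-0.006, -0.752, -0.659, 610.608], [0.0, 0.0, 0.0, 1.0]]
```

View pics/scene0.png

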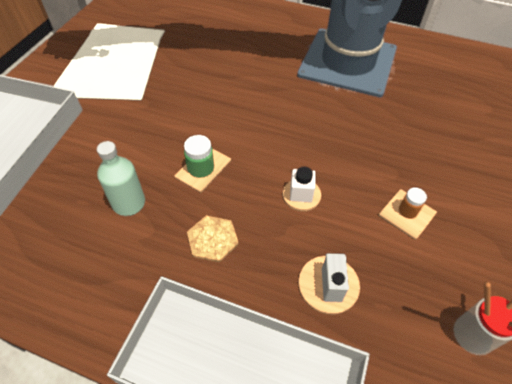

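View pics/side0.png

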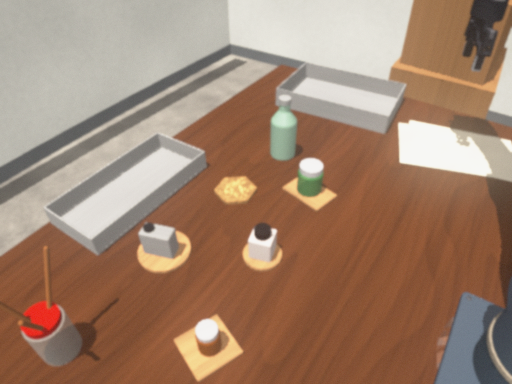

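Scene picture: the large jar (200,158) stands on the oblong board. The tin (336,280) is on the large round board, the square bottle (303,186) on the small round board and the small jar (412,203) on the square board. The cork mat is at (213,238), the drinking bottle at (122,185), and a red brush pot at (485,325) also has to be avoided. The side picture agrees with this.

So there are two swaps to do via the cork mat. Next I'll measure poses by fitting silhouettes jointly in both views.

```bash
cat > h.py <<'E'
from plant import r, grab_frame, get_calibration, finder
import cv2,numpy as np
from scipy.optimize import minimize
def cyl(d,z0,z1,n=40):
    a=np.linspace(0,2*np.pi,n,endpoint=False)
    return [np.c_[d/2*np.cos(a),d/2*np.sin(a),0*a+z] for z in(z0,z1)]
def box(x,y,z0,z1): return [np.array([[i*x/2,j*y/2,z] for i in(-1,1) for j in(-1,1)]) for z in(z0,z1)]
V=np.vstack
B=8
def hexa():
    a=np.arange(6)*np.pi/3; R=45/np.cos(np.pi/6)
    return V([np.c_[R*np.cos(a),R*np.sin(a),0*a+z] for z in(0,8)])
capT=[p+[20,0,0] for p in cyl(22,B+60,B+68)]
M={"large_jar_center":[V(cyl(60,B,B+53)),V(cyl(54,B+53,B+74))],
"small_jar_center":[V(cyl(40,B,B+40)),V(cyl(36,B+40,B+56))],
"square_bottle_center":[V(box(46,46,B,B+52)),V(cyl(34,B+52,B+70))],
"oblong_tin_center":[V(box(66,34,B,B+60)),V(capT)],
"board_large_round":[V(cyl(110,0,8))],"board_small_round":[V(cyl(80,0,8))],
"board_square":[V(box(86,86,0,8))],"board_oblong":[V(box(110,74,0,8))],"cork_mat":[hexa()],
"drink_bottle_center":[V(cyl(68,0,120)),V(cyl(30,120,170))]}
S=4
def render(name,pose,cal):
    T=np.linalg.inv(cal["extrinsics"]); x,y,w=pose; c,s=np.cos(w),np.sin(w)
    im=np.zeros((384*S//1,512*S),np.uint8)
    for P in M[name]:
        W=P@np.array([[c,s,0],[-s,c,0],[0,0,1]])+[x,y,0]
        u,_=cv2.projectPoints(W,cv2.Rodrigues(T[:3,:3])[0],T[:3,3],cal["camera_matrix"],np.array(cal["distortion"]))
        h=cv2.convexHull((u[:,0]*S+S/2-.5).round().astype(np.int32)); cv2.fillConvexPoly(im,h,1)
    return im
def deproj(u,v,cal,z):
    p=cv2.undistortPoints(np.array([[[u,v]]],float),cal["camera_matrix"],np.array(cal["distortion"]))[0,0]
    E=cal["extrinsics"]; d=E[:3,:3]@[p[0],p[1],1]; o=E[:3,3]; return (o+d*(z-o[2])/d[2])[:2]
def fit(name,views,occ={}):
    """views: {cam:(mask,cal)}, occ: {cam: bool mask to ignore}"""
    big={c:cv2.resize(m.astype(np.uint8),None,fx=S,fy=S,interpolation=cv2.INTER_NEAREST) for c,(m,_) in views.items()}
    ign={c:cv2.resize((~occ.get(c,np.zeros((384,512),bool))).astype(np.uint8),None,fx=S,fy=S,interpolation=cv2.INTER_NEAREST) for c in views}
    zc=M[name][0][:,2].mean(); x0=[]
    for c,(m,cal) in views.items():
        t,l=np.argwhere(m).min(0);b,rr=np.argwhere(m).max(0); x0.append(deproj((l+rr)/2,(t+b)/2,cal,zc))
    x0=np.mean(x0,0); sym="jar" in name or "round" in name or "drink" in name
    def cost(p,each=False):
        e=[]
        for c,(m,cal) in views.items():
            k=render(name,[p[0],p[1],0 if sym else p[2]/30],cal)*ign[c]; g=big[c]*ign[c]
            e.append(1-(k&g).sum()/max(1,(k|g).sum()))
        return e if each else np.mean(e)
    best=None
    for w in ([0] if sym else np.arange(0,np.pi*2 if "tin" in name else np.pi,np.pi/8)*30):
        st=np.array([x0[0],x0[1],w]); q=minimize(cost,st,method="Nelder-Mead",options=dict(maxfev=40 if not sym else 80,initial_simplex=V([st,st+[8,0,0],st+[0,8,0],st+[0,0,6]])))
        if best is None or q.fun<best.fun: best=q
    st=best.x; q=minimize(cost,st,method="Nelder-Mead",options=dict(maxfev=90,initial_simplex=V([st+[1,1,.5],st+[-2,0,0],st+[0,-2,0],st+[0,0,2]])))
    return np.array([q.x[0],q.x[1],0 if sym else np.degrees(q.x[2]/30)]),np.round(cost(q.x,True),3)
def masks(name,cam,n=1):
    return [(k["p"],k["mask"],k["rect"]) for k in finder.silhouettes(name,cam)[:n]]
E
cat > m0.py <<'E'
from h import *
import pickle
out={}
for cam in("scene","side"):
    grab_frame(cam)
    for n in M:
        for p,m,rc in masks(n,cam,1): out[n,cam]=m; print(cam,n,round(p,2),np.round(rc).tolist())
pickle.dump(out,open("pics/m.pkl","wb"))
E
cat > m1.py <<'E'
from h import *
import pickle
out=pickle.load(open("pics/m.pkl","rb"))
cal={c:get_calibration(c) for c in("scene","side")}
objs=[n for n in M if "center" in n]
for n in M:
    v={c:(out[n,c],cal[c]) for c in cal if (n,c) in out}
    occ={}
    for c in cal:
        occ[c]=np.any([out[o,c] for o in objs if (o,c) in out],0) if n not in objs else np.zeros((384,512),bool)
        occ[c]=cv2.dilate(occ[c].astype(np.uint8),np.ones((3,3)))>0
    print(n,*[(f"{k}",)+tuple(np.round(np.r_[fit(n,{c:v[c] for c in k.split('+')},occ)[0]],1)) for k in ("scene+side","scene","side") if all(c in v for c in k.split('+'))])
E
python3 m0.py && time python3 m1.py
```

```text
scene large_jar_center 0.58 [185.0, 135.0, 217.0, 174.0]
scene small_jar_center 0.83 [400.0, 189.0, 422.0, 220.0]
scene square_bottle_center 0.59 [293.0, 166.0, 311.0, 202.0]
scene oblong_tin_center 0.82 [324.0, 254.0, 350.0, 305.0]
scene board_large_round 0.84 [303.0, 256.0, 360.0, 315.0]
scene board_small_round 0.73 [284.0, 182.0, 319.0, 211.0]
scene board_square 0.97 [377.0, 190.0, 434.0, 241.0]
scene board_oblong 0.59 [175.0, 148.0, 232.0, 192.0]
scene cork_mat 0.82 [188.0, 218.0, 235.0, 260.0]
scene drink_bottle_center 0.81 [96.0, 139.0, 146.0, 215.0]
side large_jar_center 0.91 [298.0, 161.0, 324.0, 199.0]
side small_jar_center 0.71 [193.0, 318.0, 223.0, 358.0]
side square_bottle_center 0.86 [249.0, 222.0, 279.0, 261.0]
side oblong_tin_center 0.94 [141.0, 222.0, 177.0, 261.0]
side board_large_round 0.82 [135.0, 231.0, 190.0, 276.0]
side board_small_round 0.97 [243.0, 242.0, 280.0, 270.0]
side board_square 0.86 [173.0, 316.0, 242.0, 382.0]
side board_oblong 0.73 [283.0, 178.0, 338.0, 211.0]
side cork_mat 0.88 [218.0, 177.0, 258.0, 205.0]
side drink_bottle_center 0.92 [271.0, 94.0
[... 1534 characters left out ...]
board_oblong ('scene+side', np.float64(494.1), np.float64(-214.0), np.float64(166.1)) ('scene', np.float64(494.1), np.float64(-215.1), np.float64(165.4)) ('side', np.float64(493.4), np.float64(-213.5), np.float64(-14.1))
cork_mat ('scene+side', np.float64(647.9), np.float64(-122.5), np.float64(158.5)) ('scene', np.float64(647.5), np.float64(-123.4), np.float64(98.6)) ('side', np.float64(648.0), np.float64(-121.4), np.float64(38.4))
drink_bottle_center ('scene+side', np.float64(632.5), np.float64(-320.9), np.float64(0.0)) ('scene', np.float64(631.9), np.float64(-322.0), np.float64(0.0)) ('side', np.float64(632.6), np.float64(-321.0), np.float64(0.0))
real	1m2.625s
user	0m43.993s
sys	0m18.655s
```

The two views agree to about 2 mm, and the layout is two swaps. I'll add a small planner that gives deltas in tool axes, then go and hover over the tin.

```bash
cat > go.py <<'E'
import sys,numpy as np
from plant import r
def need(x,y,z,yaw):
    o=r.get_obs(); p=o["tool_pos"]; w=o["tcp_rot"][2]; c,s=np.cos(w),np.sin(w)
    d=np.array([x,y,z])-p; t=[c*d[0]+s*d[1], s*d[0]-c*d[1], -d[2]]
    turn=-((yaw-np.degrees(w)+90)%180-90)
    print("t %.1f pos %s yaw %.1f gap %.1f F %s grip %.0f | q7 %.2f"%(o["t"],np.round(p,1),np.degrees(w),o["finger_gap"],np.round(o["force"],1),o["grip_force"],o["q"][6]))
    print("tool travel",np.round(t,1),"turn",round(turn,1), "(travel first, in present axes)")
if __name__=="__main__": need(*map(float,sys.argv[1:5]))
E
python3 go.py 661 118 230 15.5
```

```text
t 1.2 pos [ 269.5 -618.9  253.3] yaw 23.5 gap 85.6 F [-0.  -0.6 -0.2] grip 0 | q7 -0.06
tool travel [ 653.1 -519.2   23.3] turn 8.0 (travel first, in present axes)
```

```bash
python3 -m handwheel '{"travel":[[15,-12,0],[30,-24,1],[33,-26,1],[33,-26,1],[33,-26,1],[33,-26,1],[33,-26,1],[33,-26,1]],"turn":[0,0,0,0,0,0,0,0]}' 85 40 | tail -c 500
python3 -m handwheel '{"travel":[[33,-26,2],[33,-26,2],[33,-26,2],[33,-26,2],[33,-26,2],[33,-26,2],[33,-26,2],[33,-26,2]],"turn":[0,0,0,0,0,0,0,0]}' >/dev/null
python3 -m handwheel '{"travel":[[33,-26,0],[33,-26,0],[30,-24,0],[20,-16,0],[10,-10,0],[0,0,0],[0,0,0]],"turn":[0,0,0,0,0,8,0]}' 
python3 go.py 661 118 230 15.5
```

```text
t: 2.0
tool_pos: [416.3, -344.3, 246.5]
tcp_rot: [3.141, -0.0, 0.411]
force: [1.0, -0.0, 0.0]
finger_gap: 85.0
grip_force: 0.0
t: 3.5
tool_pos: [649.2, 93.7, 230.2]
tcp_rot: [3.141, 0.001, 0.269]
force: [0.1, -0.7, 0.2]
finger_gap: 84.9
grip_force: 0.0
t 3.5 pos [649.2  93.7 230.2] yaw 15.4 gap 84.9 F [ 0.1 -0.7  0.2] grip 0 | q7 -1.54
tool travel [ 17.8 -20.3   0.2] turn -0.1 (travel first, in present axes)
```

```bash
cat > w.py <<'E'
import sys
from h import *
# wrist fit of given names; first thing on top, rest boards. usage: w.py pic names...
cal=get_calibration("wrist"); p,d=grab_frame("wrist"); cv2.imwrite("pics/%s.png"%sys.argv[1],p[:,:,::-1])
ms={}
for n in sys.argv[2:]:
    k=masks(n,"wrist",1)
    if k: ms[n]=k[0][1]; print(n,"p",round(k[0][0],2),np.round(k[0][2]).tolist())
allo=np.any([m for n,m in ms.items() if "center" in n] or [np.zeros((384,512),bool)],0)
for n,m in ms.items():
    occ={} if "center" in n else {"wrist":cv2.dilate(allo.astype(np.uint8),np.ones((5,5)))>0}
    q,e=fit(n,{"wrist":(m,cal)},occ); print(n,np.round(q,1),"1-IoU",e)
E
python3 w.py w0 oblong_tin_center board_large_round
```

```text
oblong_tin_center p 0.77 [216.0, 129.0, 254.0, 195.0]
board_large_round p 0.82 [196.0, 116.0, 284.0, 202.0]
oblong_tin_center [661.7 117.9  18.3] 1-IoU [0.062]
board_large_round [659.6 113.5   0. ] 1-IoU [0.044]
```

View pics/w0.png

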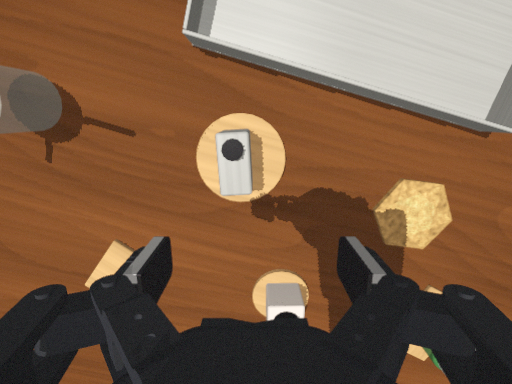

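The wrist picture shows the tin at (235,162) on the large round board, and its fit matches the other two cameras. Now the grasp.

```bash
python3 -m handwheel '{"travel":[[0,0,0],[9,-9,20],[10,-10,30],[0,0,30],[0,0,30],[0,0,30],[0,0,20],[0,0,0]],"turn":[-2.2,0,0,0,0,0,0,0]}' >/dev/null
python3 go.py 661.3 117.8 43 17.7
python3 -m handwheel '{"travel":[[0,0,15],[0,0,12],[0,0,0]],"turn":[0,0,0]}' >/dev/null
python3 -m handwheel '{"travel":[[0,0,0],[0,0,0],[0,0,0],[0,0,0],[0,0,0],[0,0,0],[0,0,0],[0,0,0]],"turn":[0,0,0,0,0,0,0,0]}' 20 40
python3 go.py 647.9 -122.5 190 18
```

```text
t 4.5 pos [659.9 116.8  67.5] yaw 17.8 gap 84.6 F [ 0.2 -0.7 -0.1] grip 0 | q7 -1.55
tool travel [ 1.7 -0.5 24.5] turn 0.1 (travel first, in present axes)
t: 5.55
tool_pos: [662.2, 118.2, 44.0]
tcp_rot: [3.142, -0.001, 0.31]
force: [-0.5, 0.6, 5.7]
finger_gap: 33.5
grip_force: 40.7
t 5.5 pos [662.2 118.2  44. ] yaw 17.7 gap 33.5 F [-0.5  0.6  5.7] grip 41 | q7 -1.56
tool travel [ -86.9  224.9 -146. ] turn -0.3 (travel first, in present axes)
```

```bash
python3 -m handwheel '{"travel":[[0,0,-10],[0,0,-30],[0,0,-30],[-5,12,-10],[-9,24,0],[-9,24,0],[-9,24,0],[-9,24,0]],"turn":[0,0,0,0,0,0,0,0]}' 
python3 -m handwheel '{"travel":[[-9,24,0],[-9,24,0],[-9,24,0],[-9,24,0],[-9,14,0],[-5,8,0],[0,0,0],[0,0,0]],"turn":[0,0,0,0,0,0,0,0]}' 
python3 go.py 647.9 -122.5 45 18
```

```text
t: 6.35
tool_pos: [654.7, 0.5, 122.8]
tcp_rot: [3.141, 0.001, 0.309]
force: [0.3, 0.1, -1.6]
finger_gap: 33.8
grip_force: 40.2
t: 7.15
tool_pos: [644.0, -123.6, 123.3]
tcp_rot: [-3.141, -0.0, 0.311]
force: [1.0, -0.4, -1.5]
finger_gap: 33.8
grip_force: 40.2
t 7.2 pos [ 644.  -123.6  123.3] yaw 17.8 gap 33.8 F [ 1.  -0.4 -1.5] grip 40 | q7 -1.20
tool travel [ 4.1  0.2 78.3] turn -0.2 (travel first, in present axes)
```

```bash
python3 -m handwheel '{"travel":[[4,0,20],[0,0,30],[0,0,18],[0,0,6],[0,0,3],[0,0,1.5],[0,0,0]],"turn":[0,0,0,0,0,0,0]}' 
python3 -m handwheel '{"travel":[[0,0,0],[0,0,0],[0,0,0],[0,0,0],[0,0,-10],[0,0,-25],[0,0,-40],[0,0,-40]],"turn":[0,0,0,0,0,0,0,0]}' 84
python3 go.py 498 -218 210 18
```

```text
t: 7.85
tool_pos: [648.3, -123.5, 45.6]
tcp_rot: [3.141, -0.001, 0.31]
force: [0.1, -0.7, -1.6]
finger_gap: 33.6
grip_force: 40.2
t: 8.65
tool_pos: [647.4, -123.6, 161.4]
tcp_rot: [-3.141, 0.001, 0.31]
force: [0.5, -0.4, -0.2]
finger_gap: 84.2
grip_force: 0.0
t 8.7 pos [ 647.4 -123.6  161.4] yaw 17.7 gap 84.2 F [ 0.5 -0.4 -0.2] grip 0 | q7 -1.20
tool travel [-171.    44.4  -48.6] turn -0.3 (travel first, in present axes)
```

```bash
python3 -m handwheel '{"travel":[[-15,3,-20],[-30,7,-20],[-35,8,-20],[-35,8,-9],[-35,8,0],[-30,7,0],[-15,3,0],[0,0,0]],"turn":[0,0,0,0,0,0,0,0]}' >/dev/null
python3 w.py w1 large_jar_center board_oblong cork_mat oblong_tin_center
python3 go.py 498 -218 120 18
```

```text
large_jar_center p 0.61 [227.0, 126.0, 283.0, 185.0]
board_oblong p 0.7 [201.0, 98.0, 297.0, 207.0]
cork_mat p 0.85 [169.0, 1.0, 260.0, 37.0]
oblong_tin_center p 0.58 [188.0, 0.0, 229.0, 20.0]
large_jar_center [ 498.7 -217.5    0. ] 1-IoU [0.05]
board_oblong [ 494.6 -213.9  166.5] 1-IoU [0.058]
cork_mat [ 648.5 -122.8   36.7] 1-IoU [0.028]
oblong_tin_center [ 649.6 -122.1   22.7] 1-IoU [0.052]
t 9.7 pos [ 476.7 -224.   228.7] yaw 17.9 gap 83.9 F [0.2 0.3 0.8] grip 0 | q7 -0.95
tool travel [ 22.1   0.8 108.7] turn -0.1 (travel first, in present axes)
```

View pics/w1.png

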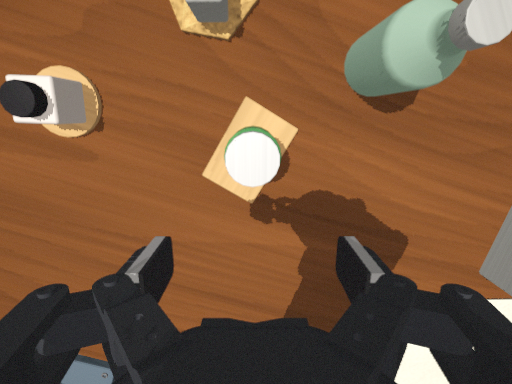

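The jar is at (252,158) in the wrist picture, upright on the oblong board. The drinking bottle is clear of it, and the tin is standing on the cork mat. Now I'll grasp the jar.

```bash
python3 -m handwheel '{"travel":[[10,0,20],[12,0,35],[0,0,35],[0,0,20],[0,0,10],[0,0,0]],"turn":[0,0,0,0,0,0]}' 85 60 >/dev/null
python3 go.py 498.4 -217.7 44 18
```

```text
t 10.3 pos [ 496.4 -217.6  107.6] yaw 17.8 gap 85.0 F [ 0.  -0.3  0.2] grip 0 | q7 -1.00
tool travel [ 1.9  0.8 63.6] turn -0.2 (travel first, in present axes)
```

```bash
python3 -m handwheel '{"travel":[[2,1,10],[0,0,18],[0,0,18],[0,0,14],[0,0,4],[0,0,0]],"turn":[0,0,0,0,0,0]}'
python3 -m handwheel '{"travel":[[0,0,0],[0,0,0],[0,0,0],[0,0,0],[0,0,0],[0,0,0],[0,0,0],[0,0,0]],"turn":[0,0,0,0,0,0,0,0]}' 45 60
python3 go.py 659.7 113.2 130 18
```

```text
t: 10.9
tool_pos: [498.9, -218.7, 44.9]
tcp_rot: [3.141, -0.0, 0.31]
force: [0.2, -0.3, -0.6]
finger_gap: 84.9
grip_force: 0.0
t: 11.7
tool_pos: [499.1, -218.6, 46.1]
tcp_rot: [3.141, -0.001, 0.31]
force: [-2.2, 0.9, 8.5]
finger_gap: 58.6
grip_force: 63.1
t 11.7 pos [ 499.1 -218.6   46.1] yaw 17.7 gap 58.6 F [-2.2  0.9  8.5] grip 63 | q7 -1.02
tool travel [ 254.1 -267.1  -83.9] turn -0.3 (travel first, in present axes)
```

```bash
python3 -m handwheel '{"travel":[[0,0,-6],[0,0,-24],[0,0,-30],[0,0,-30],[8,-8,-5],[18,-19,0],[23,-24,0],[23,-24,0]],"turn":[0,0,0,0,0,0,0,0]}' 
python3 -m handwheel '{"travel":[[24,-25,0],[24,-25,0],[24,-25,0],[24,-25,0],[24,-25,0],[22,-23,0],[18,-19,0],[12,-13,0]],"turn":[0,0,0,0,0,0,0,0]}' 
python3 -m handwheel '{"travel":[[6,-7,0],[0,0,0],[0,0,0]],"turn":[0,0,0]}' >/dev/null
python3 go.py 659.7 113.2 46 18
```

```text
t: 12.5
tool_pos: [544.4, -123.8, 139.4]
tcp_rot: [-3.141, 0.0, 0.309]
force: [1.1, -0.2, -2.9]
finger_gap: 58.4
grip_force: 65.5
t: 13.3
tool_pos: [653.2, 101.8, 138.8]
tcp_rot: [-3.14, 0.001, 0.312]
force: [-0.2, 0.6, -3.9]
finger_gap: 58.8
grip_force: 65.5
t 13.6 pos [656.4 105.5 139.6] yaw 17.7 gap 58.5 F [ 0.3 -0.7 -2.3] grip 65 | q7 -1.53
tool travel [ 5.5 -6.4 93.6] turn -0.3 (travel first, in present axes)
```

```bash
python3 -m handwheel '{"travel":[[5.5,-6.4,20],[0,0,30],[0,0,25],[0,0,10],[0,0,5],[0,0,2.5],[0,0,0]],"turn":[0,0,0,0,0,0,0]}' 
python3 -m handwheel '{"travel":[[0,0,0],[0,0,0],[0,0,0],[0,0,0]],"turn":[0,0,0,0]}' 
python3 go.py 659.7 113.2 46 18
```

```text
t: 14.3
tool_pos: [660.7, 114.6, 48.2]
tcp_rot: [3.141, -0.001, 0.309]
force: [-1.1, 0.5, -3.2]
finger_gap: 59.1
grip_force: 65.4
t: 14.7
tool_pos: [660.3, 114.9, 47.6]
tcp_rot: [3.142, -0.0, 0.31]
force: [0.1, 0.2, -2.9]
finger_gap: 58.6
grip_force: 65.4
t 14.7 pos [660.3 114.9  47.6] yaw 17.7 gap 58.6 F [ 0.1  0.2 -2.9] grip 65 | q7 -1.55
tool travel [-1.1  1.4  1.6] turn -0.3 (travel first, in present axes)
```

```bash
python3 -m handwheel '{"travel":[[-1,1.4,0.5],[0,0,1],[0,0,0.5],[0,0,0]],"turn":[0,0,0,0]}' 
python3 -m handwheel '{"travel":[[0,0,0],[0,0,0],[0,0,0],[0,0,0],[0,0,-10],[0,0,-25],[0,0,-40],[0,0,-40]],"turn":[0,0,0,0,0,0,0,0]}' 85
python3 go.py 648.5 -122.8 210 18
```

```text
t: 15.1
tool_pos: [659.6, 112.8, 46.2]
tcp_rot: [3.141, -0.0, 0.309]
force: [-4.0, -0.4, 7.6]
finger_gap: 58.4
grip_force: 66.5
t: 15.9
tool_pos: [659.3, 113.1, 161.9]
tcp_rot: [-3.141, 0.001, 0.31]
force: [1.3, 0.3, -0.9]
finger_gap: 84.7
grip_force: 0.0
t 15.9 pos [659.3 113.1 161.9] yaw 17.7 gap 84.7 F [ 1.3  0.3 -0.9] grip 0 | q7 -1.54
tool travel [-82.1 221.4 -48.1] turn -0.3 (travel first, in present axes)
```

```bash
python3 -m handwheel '{"travel":[[-6,11,-20],[-14,27,-15],[-16,31,-10],[-16,31,0],[-16,31,0],[-16,31,0],[-14,27,0],[-10,20,0]],"turn":[0,0,0,0,0,0,0,0]}' >/dev/null
python3 -m handwheel '{"travel":[[-4,9,0],[0,3,0],[0,0,0]],"turn":[0,0,0]}' >/dev/null
python3 w.py w2 oblong_tin_center cork_mat large_jar_center board_large_round
python3 go.py 648.3 -123 44 18
```

```text
oblong_tin_center p 0.82 [239.0, 124.0, 275.0, 191.0]
cork_mat p 0.81 [213.0, 105.0, 298.0, 183.0]
large_jar_center p 0.76 [4.0, 29.0, 75.0, 104.0]
board_large_round p 0.73 [6.0, 12.0, 102.0, 126.0]
oblong_tin_center [ 649.4 -124.    18.1] 1-IoU [0.073]
cork_mat [ 648.4 -122.9  157.6] 1-IoU [0.049]
large_jar_center [658.7 113.8   0. ] 1-IoU [0.019]
board_large_round [659.4 114.2   0. ] 1-IoU [0.033]
t 17.2 pos [ 620.5 -130.   205.3] yaw 17.8 gap 85.2 F [-0.5  0.1  0.2] grip 0 | q7 -1.16
tool travel [ 28.6   1.8 161.3] turn -0.2 (travel first, in present axes)
```

View pics/w2.png

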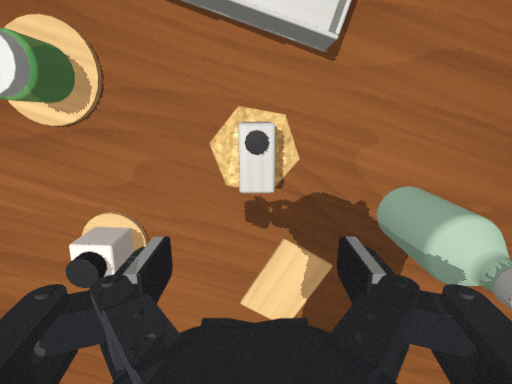

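The large jar is within about 1 mm of its board's centre. The tin stands at (257,157) on the cork mat, so I'll grasp it again.

```bash
python3 -m handwheel '{"travel":[[10,1,20],[10,1,35],[9,0.6,35],[0,0,25],[0,0,20],[0,0,15],[0,0,10],[0,0,0]],"turn":[0,0,0,0,0,0,0,0]}' 85 40 >/dev/null
python3 -m handwheel '{"travel":[[0,0,0],[0,0,0],[0,0,0],[0,0,0],[0,0,0],[0,0,0],[0,0,0],[0,0,0]],"turn":[0,0,0,0,0,0,0,0]}' 20 40
python3 -m handwheel '{"travel":[[0,0,-6],[0,0,-24],[0,0,-30],[0,0,-30],[0,0,0],[0,0,0]],"turn":[0,0,0,7,7.5,0]}' 
python3 go.py 494.4 -214 47 -13.8
```

```text
t: 18.85
tool_pos: [649.2, -125.1, 46.2]
tcp_rot: [3.141, -0.001, 0.31]
force: [-1.2, 0.5, 5.8]
finger_gap: 33.2
grip_force: 40.9
t: 19.45
tool_pos: [649.0, -125.0, 136.5]
tcp_rot: [3.141, -0.001, 0.055]
force: [-0.9, 1.7, -2.5]
finger_gap: 33.4
grip_force: 40.2
t 19.4 pos [ 649.  -125.   136.5] yaw 3.1 gap 33.4 F [-0.9  1.7 -2.5] grip 40 | q7 -1.38
tool travel [-159.2   80.5   89.5] turn 16.9 (travel first, in present axes)
```

```bash
python3 -m handwheel '{"travel":[[-8,4,0],[-20,10,0],[-24,12,0],[-26,13,0],[-26,13,0],[-24,12,0],[-20,11,0],[-10,5,0]],"turn":[0,0,0,0,0,0,0,0]}' >/dev/null
python3 -m handwheel '{"travel":[[0,0,0],[0,0,0],[0,0,10],[0,0,20],[0,0,20],[0,0,0],[0,0,0]],"turn":[5,7,5,0,0,0,0]}' 
python3 go.py 494.4 -214 47 -14
```

```text
t: 20.95
tool_pos: [495.3, -213.6, 85.1]
tcp_rot: [-3.141, 0.001, -0.239]
force: [0.1, -0.0, -0.6]
finger_gap: 33.4
grip_force: 40.1
t 20.9 pos [ 495.3 -213.6   85.1] yaw -13.7 gap 33.4 F [ 0.1 -0.  -0.6] grip 40 | q7 -1.40
tool travel [-0.8  0.6 38.1] turn 0.3 (travel first, in present axes)
```

```bash
python3 -m handwheel '{"travel":[[-0.8,0.5,15],[0,0,14],[0,0,7],[0,0,1.5],[0,0,1],[0,0,0],[0,0,0]],"turn":[0.3,0,0,0,0,0,0]}' 
python3 go.py 494.4 -214 45 -14
```

```text
t: 21.65
tool_pos: [494.9, -214.3, 47.3]
tcp_rot: [3.142, -0.001, -0.245]
force: [0.4, 1.2, -1.7]
finger_gap: 33.8
grip_force: 40.2
t 21.6 pos [ 494.9 -214.3   47.3] yaw -14.1 gap 33.8 F [ 0.4  1.2 -1.7] grip 40 | q7 -1.40
tool travel [-0.5 -0.2  2.3] turn -0.1 (travel first, in present axes)
```

```bash
python3 -m handwheel '{"travel":[[0,0,0.8],[0,0,0.7],[0,0,0]],"turn":[0,0,0]}' 
python3 -m handwheel '{"travel":[[0,0,0],[0,0,0],[0,0,0],[0,0,0],[0,0,-10],[0,0,-25],[-10,0,-40],[-20,0,-40]],"turn":[0,0,0,0,0,0,0,0]}' 85
python3 -m handwheel '{"travel":[[0,0,-25],[0,0,-20],[0,0,0]],"turn":[0,0,0]}' >/dev/null
python3 w.py w3 oblong_tin_center board_oblong
python3 go.py 449.9 224.7 210 -14
```

```text
t: 21.95
tool_pos: [494.8, -214.2, 46.2]
tcp_rot: [-3.142, -0.001, -0.245]
force: [-2.1, 1.6, 9.5]
finger_gap: 33.6
grip_force: 41.4
t: 22.75
tool_pos: [465.9, -206.9, 161.8]
tcp_rot: [3.142, -0.0, -0.245]
force: [0.3, -0.9, 0.2]
finger_gap: 85.2
grip_force: 0.0
oblong_tin_center p 0.7 [237.0, 123.0, 274.0, 193.0]
board_oblong p 0.9 [218.0, 103.0, 287.0, 201.0]
oblong_tin_center [ 495.1 -215.2  346.1] 1-IoU [0.041]
board_oblong [ 494.2 -214.2  166.8] 1-IoU [0.043]
t 23.2 pos [ 465.1 -206.7  205.1] yaw -14.1 gap 85.0 F [-1. -1.  1.] grip 0 | q7 -1.42
tool travel [-119.6 -414.8   -4.9] turn -0.1 (travel first, in present axes)
```

View pics/w3.png

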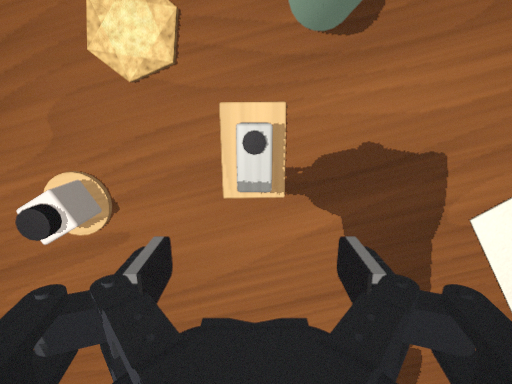

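The tin stands centred on the oblong board and parallel to it, at (255,157). Next is the square bottle, to the cork mat.

```bash
python3 -m handwheel '{"travel":[[-4,-12,0],[-8,-26,0],[-9,-32,0],[-9,-32,0],[-9,-32,0],[-9,-30,0],[-6,-22,0],[-4,-11,0]],"turn":[0,0,0,0,0,0,0,0]}' >/dev/null
python3 -m handwheel '{"travel":[[0,0,0],[0,0,0],[0,0,0],[0,0,0],[0,0,0],[0,0,0]],"turn":[-6,-8,-8,-7,0,0]}' >/dev/null
python3 w.py w4 square_bottle_center board_small_round
python3 go.py 486.3 6 130 15
```

```text
square_bottle_center p 0.71 [225.0, 127.0, 277.0, 177.0]
board_small_round p 0.81 [216.0, 113.0, 285.0, 180.0]
square_bottle_center [486.7   8.   16.2] 1-IoU [0.034]
board_small_round [484.9   9.4   0. ] 1-IoU [0.089]
t 24.8 pos [457.   -1.7 205.2] yaw 14.8 gap 85.0 F [-0.1  0.1 -0.6] grip 0 | q7 -1.44
tool travel [30.4  0.  75.2] turn -0.2 (travel first, in present axes)
```

View pics/w4.png

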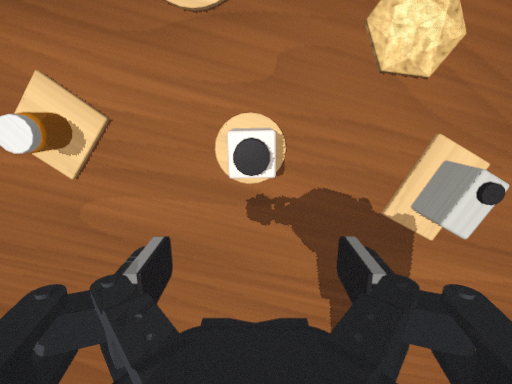

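The bottle is at (251,155), about square to the tool after a 1° turn. Now the grasp.

```bash
python3 -m handwheel '{"travel":[[0,0,0],[10,0,30],[12,-0.3,35],[9,0,35],[0,0,25],[0,0,20],[0,0,15],[0,0,3]],"turn":[-1.2,0,0,0,0,0,0,0]}' 85 40 >/dev/null
python3 -m handwheel '{"travel":[[0,0,0],[0,0,0],[0,0,0],[0,0,0],[0,0,0],[0,0,0],[0,0,0],[0,0,0]],"turn":[0,0,0,0,0,0,0,0]}' 30 40
python3 -m handwheel '{"travel":[[0,0,-6],[0,0,-24],[0,0,-30],[0,0,-30],[0,0,0],[0,0,0]],"turn":[0,0,0,0,0,0]}' 
python3 go.py 648.3 -122.8 46 16
```

```text
t: 26.35
tool_pos: [487.3, 7.3, 43.3]
tcp_rot: [3.141, -0.002, 0.282]
force: [-1.3, 0.4, 7.4]
finger_gap: 45.5
grip_force: 41.7
t: 26.95
tool_pos: [487.0, 7.2, 133.0]
tcp_rot: [3.141, -0.002, 0.282]
force: [-0.2, 0.7, -2.1]
finger_gap: 45.5
grip_force: 41.7
t 26.9 pos [487.    7.2 133. ] yaw 16.1 gap 45.5 F [-0.2  0.7 -2.1] grip 42 | q7 -1.44
tool travel [118.9 169.7  87. ] turn 0.1 (travel first, in present axes)
```

```bash
python3 -m handwheel '{"travel":[[5,8,0],[14,20,0],[18,26,0],[20,28,0],[20,28,0],[18,26,0],[14,20,0],[10,14,0]],"turn":[0,0,0,0,0,0,0,0]}' >/dev/null
python3 -m handwheel '{"travel":[[0,0,20],[0,0,30],[0,0,20],[0,0,10],[0,0,5],[0,0,1],[0,0,0]],"turn":[0,0,0,0,0,0,0]}' 
python3 go.py 648.3 -122.8 44 16
```

```text
t: 28.45
tool_pos: [648.8, -123.2, 46.9]
tcp_rot: [3.141, -0.001, 0.282]
force: [0.2, 0.2, -1.3]
finger_gap: 45.6
grip_force: 41.6
t 28.4 pos [ 648.8 -123.2   46.9] yaw 16.1 gap 45.6 F [ 0.2  0.2 -1.3] grip 42 | q7 -1.22
tool travel [-0.4 -0.5  2.9] turn 0.1 (travel first, in present axes)
```

```bash
python3 -m handwheel '{"travel":[[0,0,1],[0,0,1],[0,0,0.7],[0,0,0]],"turn":[0,0,0,0]}' 
python3 -m handwheel '{"travel":[[0,0,0],[0,0,0],[0,0,0],[0,0,0],[0,0,-10],[0,0,-25],[0,0,-40],[0,0,-40]],"turn":[0,0,0,0,0,0,0,0]}' 85
python3 -m handwheel '{"travel":[[-5,-15,-25],[-9,-28,-20],[-11,-35,0],[-11,-35,0],[-11,-35,0],[-11,-35,0],[-11,-35,0],[-11,-35,0]],"turn":[0,0,0,0,0,0,0,0]}' >/dev/null
python3 -m handwheel '{"travel":[[-11,-35,0],[-11,-35,0],[-11,-32,0],[-8,-22,0],[-4,-12,0],[0,0,0],[0,0,0]],"turn":[0,0,0,0,0,0,0]}' >/dev/null
python3 w.py w5 small_jar_center board_square
python3 go.py 449.9 224.7 42 16
```

```text
t: 28.85
tool_pos: [648.4, -123.0, 43.8]
tcp_rot: [3.142, -0.0, 0.282]
force: [-0.5, -0.5, -1.6]
finger_gap: 45.9
grip_force: 41.6
t: 29.65
tool_pos: [648.0, -123.0, 160.2]
tcp_rot: [-3.141, 0.001, 0.282]
force: [0.3, 0.4, 0.6]
finger_gap: 85.3
grip_force: 0.0
small_jar_center p 0.86 [233.0, 129.0, 274.0, 176.0]
board_square p 0.78 [202.0, 91.0, 307.0, 196.0]
small_jar_center [450.1 225.2   0. ] 1-IoU [0.037]
board_square [453.  226.3  68.7] 1-IoU [0.054]
t 31.3 pos [420.9 214.7 203.6] yaw 16.0 gap 85.1 F [0.4 0.4 0.4] grip 0 | q7 -1.92
tool travel [ 30.6  -1.6 161.6] turn 0.0 (travel first, in present axes)
```

View pics/w5.png

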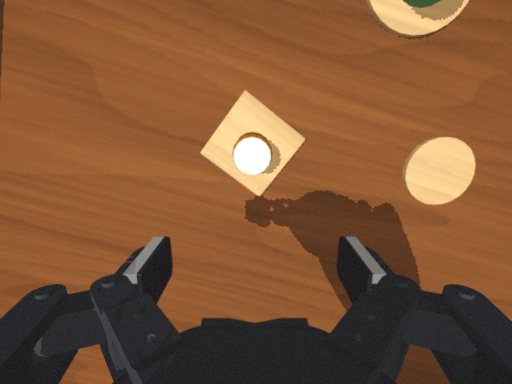

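The small jar is at (252,155) on the square board. The small round board at (439,170) is now free. I'll grasp the jar.

```bash
python3 -m handwheel '{"travel":[[10,-1,20],[12,-1,35],[9,0,35],[0,0,30],[0,0,22],[0,0,15],[0,0,8],[0,0,2]],"turn":[0,0,0,0,0,0,0,0]}' 85 35 >/dev/null
python3 -m handwheel '{"travel":[[0,0,0],[0,0,0],[0,0,0],[0,0,0],[0,0,0],[0,0,0],[0,0,0],[0,0,0]],"turn":[0,0,0,0,0,0,0,0]}' 25 35
python3 -m handwheel '{"travel":[[0,0,-6],[0,0,-24],[0,0,-30],[0,0,-20],[0,0,0],[0,0,0]],"turn":[0,0,0,0,0,0]}' 
python3 w.py w6 board_small_round
python3 go.py 485.2 8.9 41 16
```

```text
t: 32.9
tool_pos: [449.8, 226.7, 37.5]
tcp_rot: [-3.141, -0.001, 0.282]
force: [-0.8, -1.3, 6.4]
finger_gap: 39.3
grip_force: 34.6
t: 33.5
tool_pos: [449.4, 226.5, 117.0]
tcp_rot: [-3.141, -0.001, 0.282]
force: [0.3, 0.1, 0.0]
finger_gap: 39.5
grip_force: 35.5
board_small_round p 0.88 [450.0, 180.0, 512.0, 262.0]
board_small_round [485.4   8.9   0. ] 1-IoU [0.015]
t 33.6 pos [448.9 226.1 116. ] yaw 16.1 gap 39.0 F [-0.1  0.5 -1.9] grip 36 | q7 -1.94
tool travel [-25.5 218.8  75. ] turn 0.1 (travel first, in present axes)
```

```bash
python3 -m handwheel '{"travel":[[-2,12,0],[-3,28,0],[-4,34,0],[-4,36,0],[-4,36,0],[-4,34,0],[-3,26,0],[-2,13,0]],"turn":[0,0,0,0,0,0,0,0]}' >/dev/null
python3 -m handwheel '{"travel":[[0,0,15],[0,0,25],[0,0,20],[0,0,10],[0,0,5],[0,0,0],[0,0,0]],"turn":[0,0,0,0,0,0,0]}' 
python3 go.py 485.4 8.9 37.5 16
```

```text
t: 35.1
tool_pos: [485.5, 9.0, 42.1]
tcp_rot: [3.141, -0.001, 0.282]
force: [-0.7, 0.0, -0.8]
finger_gap: 39.1
grip_force: 35.5
t 35.1 pos [485.5   9.   42.1] yaw 16.1 gap 39.1 F [-0.7  0.  -0.8] grip 36 | q7 -1.55
tool travel [-0.2  0.   4.6] turn 0.1 (travel first, in present axes)
```

```bash
python3 -m handwheel '{"travel":[[0,0,2],[0,0,1.5],[0,0,1],[0,0,0]],"turn":[0,0,0,0]}' 
python3 -m handwheel '{"travel":[[0,0,0],[0,0,0],[0,0,0],[0,0,0],[0,0,-10],[0,0,-25],[0,0,-40],[0,0,-40]],"turn":[0,0,0,0,0,0,0,0]}' 85
python3 -m handwheel '{"travel":[[5,9,-25],[12,23,-26],[14,28,0],[16,30,0],[16,30,0],[14,27,0],[9,17,0],[4,8,0]],"turn":[0,0,0,0,0,0,0,0]}' >/dev/null
python3 -m handwheel '{"travel":[[0,0,0],[0,0,0]],"turn":[0,0]}' >/dev/null
python3 w.py w7 square_bottle_center small_jar_center board_small_round
python3 go.py 648.2 -123 43.5 16
```

```text
t: 35.5
tool_pos: [485.4, 8.9, 37.5]
tcp_rot: [3.141, -0.001, 0.282]
force: [-1.8, 0.1, 4.5]
finger_gap: 39.1
grip_force: 36.0
t: 36.3
tool_pos: [484.6, 8.9, 153.8]
tcp_rot: [-3.141, 0.001, 0.282]
force: [0.7, -0.5, 0.0]
finger_gap: 85.1
grip_force: 0.0
square_bottle_center p 0.59 [232.0, 130.0, 283.0, 180.0]
small_jar_center p 0.62 [76.0, 232.0, 130.0, 286.0]
board_small_round p 0.67 [86.0, 213.0, 150.0, 247.0]
square_bottle_center [ 648.5 -123.7   15.5] 1-IoU [0.044]
small_jar_center [485.6   8.5   0. ] 1-IoU [0.091]
board_small_round [485.   10.5   0. ] 1-IoU [0.31]
t 37.5 pos [ 619.1 -130.4  203.4] yaw 16.2 gap 85.2 F [ 0.5 -0.  -0.4] grip 0 | q7 -1.23
tool travel [ 30.    1.  159.9] turn 0.2 (travel first, in present axes)
```

View pics/w7.png

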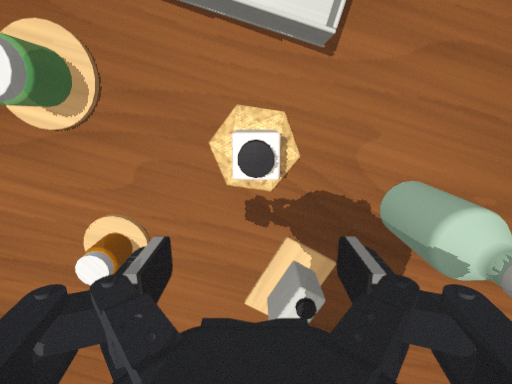

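The bottle stands on the cork mat at (257,156), and the small jar looks well placed. I'll pick up the bottle and carry it to the square board, turning it at the end.

```bash
python3 -m handwheel '{"travel":[[10,0.6,20],[11,0.6,35],[9,0,35],[0,0,28],[0,0,20],[0,0,13],[0,0,7],[0,0,2]],"turn":[0,0,0,0,0,0,0,0]}' 85 40 >/dev/null
python3 -m handwheel '{"travel":[[0,0,0],[0,0,0],[0,0,0],[0,0,0],[0,0,0],[0,0,0],[0,0,0],[0,0,0]],"turn":[0,0,0,0,0,0,0,0]}' 30 40
python3 -m handwheel '{"travel":[[0,0,-6],[0,0,-24],[0,0,-30],[0,0,-30],[0,0,0],[0,0,0]],"turn":[0,0,0,0,0,0]}' 
python3 go.py 453 226.2 46 68.7
```

```text
t: 39.1
tool_pos: [649.3, -124.2, 44.2]
tcp_rot: [3.141, -0.002, 0.282]
force: [-0.4, 0.5, 6.4]
finger_gap: 45.6
grip_force: 42.2
t: 39.7
tool_pos: [648.7, -124.3, 133.8]
tcp_rot: [3.141, -0.001, 0.282]
force: [1.6, 0.9, -1.8]
finger_gap: 45.7
grip_force: 41.6
t 39.7 pos [ 648.7 -124.3  133.8] yaw 16.1 gap 45.7 F [ 1.6  0.9 -1.8] grip 42 | q7 -1.26
tool travel [ -90.7 -391.    87.8] turn -52.6 (travel first, in present axes)
```

```bash
python3 -m handwheel '{"travel":[[-3,-12,0],[-6,-25,0],[-8,-32,0],[-8,-33,0],[-8,-33,0],[-8,-33,0],[-8,-33,0],[-8,-33,0]],"turn":[0,0,0,0,0,0,0,0]}' >/dev/null
python3 -m handwheel '{"travel":[[-8,-33,0],[-8,-33,0],[-7,-33,0],[-5,-25,0],[-3,-20,0],[-3,-13,0],[0,0,0],[0,0,0]],"turn":[0,0,0,0,0,0,0,0]}' >/dev/null
python3 -m handwheel '{"travel":[[0,0,0],[0,0,0],[0,0,0],[0,0,0],[0,0,0],[0,0,0],[0,0,0],[0,0,0]],"turn":[-5,-8,-8,-8,-8,-8,-5,-2.6]}' >/dev/null
python3 -m handwheel '{"travel":[[0,0,10],[0,0,20],[0,0,20],[0,0,0]],"turn":[0,0,0,0]}'
python3 go.py 453 226.2 46 68.7
```

```text
t: 42.5
tool_pos: [451.5, 224.4, 80.6]
tcp_rot: [-3.139, 0.004, 1.197]
force: [0.1, 0.3, -1.3]
finger_gap: 45.5
grip_force: 41.4
t 42.5 pos [451.5 224.4  80.6] yaw 68.6 gap 45.5 F [ 0.1  0.3 -1.3] grip 41 | q7 -1.27
tool travel [ 2.2  0.7 34.6] turn -0.1 (travel first, in present axes)
```

```bash
python3 -m handwheel '{"travel":[[2.4,0.7,10],[0,0,12],[0,0,8],[0,0,4],[0,0,0],[0,0,0]],"turn":[0,0,0,0,0,0]}' 
python3 go.py 453 226.2 44.2 68.7
```

```text
t: 43.1
tool_pos: [454.2, 228.2, 49.3]
tcp_rot: [3.141, -0.0, 1.2]
force: [0.6, 1.2, -1.3]
finger_gap: 45.4
grip_force: 41.5
t 43.1 pos [454.2 228.2  49.3] yaw 68.7 gap 45.4 F [ 0.6  1.2 -1.3] grip 42 | q7 -1.30
tool travel [-2.3 -0.4  5.1] turn 0.0 (travel first, in present axes)
```

```bash
python3 -m handwheel '{"travel":[[-1.7,-0.4,2],[0,0,1.5],[0,0,0.8],[0,0,0],[0,0,0]],"turn":[0,0,0,0,0]}' 
python3 go.py 453 226.2 44.2 68.7
```

```text
t: 43.6
tool_pos: [453.1, 226.7, 44.8]
tcp_rot: [3.142, -0.0, 1.2]
force: [0.4, 0.4, -2.0]
finger_gap: 45.7
grip_force: 41.5
t 43.6 pos [453.1 226.7  44.8] yaw 68.7 gap 45.7 F [ 0.4  0.4 -2. ] grip 42 | q7 -1.30
tool travel [-0.5  0.1  0.6] turn 0.0 (travel first, in present axes)
```

```bash
python3 -m handwheel '{"travel":[[0,0,0.8],[0,0,0],[0,0,0]],"turn":[0,0,0]}' 
python3 -m handwheel '{"travel":[[0,0,0],[0,0,0],[0,0,0],[0,0,0],[0,0,-10],[0,0,-25],[-10,0,-40],[-20,0,-40]],"turn":[0,0,0,0,0,0,0,0]}' 85
python3 -m handwheel '{"travel":[[0,0,-25],[0,0,-20],[0,0,0],[0,0,0]],"turn":[0,0,0,0]}' >/dev/null
python3 w.py w8 square_bottle_center board_square
sed -i 's#p,m,rc in masks#p,m,rc in masks#' m0.py; python3 - <<'E'
from plant import grab_frame; import cv2
for n in("scene","side"): cv2.imwrite(f"pics/{n}9.png",grab_frame(n)[0][:,:,::-1])
E
python3 m0.py >/dev/null; python3 m1.py | sed 's/np.float64//g'
```

```text
t: 43.9
tool_pos: [453.2, 226.7, 44.2]
tcp_rot: [3.141, -0.0, 1.2]
force: [-1.3, -1.2, 1.5]
finger_gap: 45.6
grip_force: 41.8
t: 44.7
tool_pos: [442.0, 199.7, 160.7]
tcp_rot: [-3.141, -0.001, 1.202]
force: [0.6, -0.3, 0.5]
finger_gap: 85.1
grip_force: 0.0
square_bottle_center p 0.73 [229.0, 131.0, 278.0, 182.0]
board_square p 0.92 [216.0, 108.0, 296.0, 188.0]
square_bottle_center [453.5 225.3  67.5] 1-IoU [0.048]
board_square [453.6 226.7  68.6] 1-IoU [0.041]
large_jar_center ('scene+side', (666.8), (-2.0), (0.0)) ('scene', (670.1), (-110.7), (0.0)) ('side', (660.6), (111.1), (0.0))
small_jar_center ('scene+side', (486.4), (6.8), (0.0)) ('scene', (484.5), (5.7), (0.0)) ('side', (485.8), (8.3), (0.0))
square_bottle_center ('scene+side', (452.5), (224.9), (71.5)) ('scene', (450.9), (225.3), (72.3)) ('side', (454.0), (225.0), (68.3))
oblong_tin_center ('scene+side', (495.1), (-215.9), (346.5)) ('scene', (494.4), (-216.6), (348.8)) ('side', (495.6), (-214.2), (155.5))
board_large_round ('scene+side', (660.9), (113.9), (0.0)) ('scene', (660.8), (113.5), (0.0)) ('side', (660.9), (113.8), (0.0))
board_small_round ('scene+side', (484.6), (8.1), (0.0)) ('scene', (483.8), (8.4), (0.0)) ('side', (485.6), (6.9), (0.0))
board_square ('scene+side', (453.5), (225.4), (-21.1)) ('scene', (451.9), (225.8), (68.1)) ('side', (454.5), (225.9), (68.4))
board_oblong ('scene+side', (492.8), (-216.4), (165.8)) ('scene', (493.1), (-217.0), (166.0)) ('side', (493.6), (-215.7), (-14.6))
cork_mat ('scene+side', (648.7), (-122.8), (156.3)) ('scene', (648.6), (-123.2), (156.8)) ('side', (633.0), (-138.6), (3.0))
drink_bottle_center ('scene+side', (632.8), (-320.9), (0.0)) ('scene', (631.7), (-321.7), (0.0)) ('side', (633.1), (-320.8), (0.0))
```

View pics/w8.png

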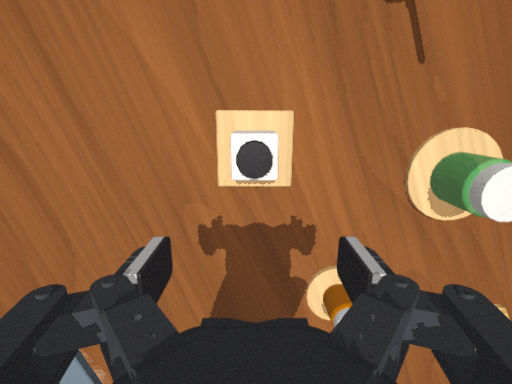

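View pics/side9.png

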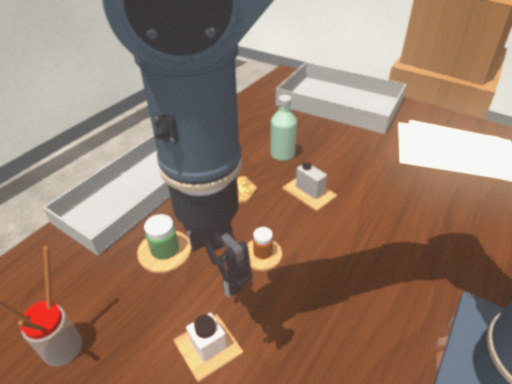

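The wrist view shows the bottle at (254,156), centred and square on its board. The side view shows all four containers upright on their own boards, with the cork mat empty and the drinking bottle where it was. One large-jar estimate from the scene camera came out at the cork mat. Both pictures contradict it, with the large jar clearly on its round board at (163,237) in the side view. I'm handing in.

```bash
python3 -c "
from plant import r
print(r.hand_in())"
```

```text
the job is handed in; nothing more can be done
None
```

The job is handed in: all four containers stand upright within about 1–2 mm of the middle of their own boards, the bottle and tin lie parallel to theirs, the cork mat is empty, and the drinking bottle was not moved.

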